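Shut and latch the diamond core bit case

ROBOT

A 6-joint arm with a two-finger parallel gripper is mounted at the origin on the work surface. World frame = base frame: x ahead of the robot, y to its left, z up, the work surface at z = 0. Lengths are in m, angles in rad, forces in N, time in s.
With the tool pointing down it reaches from about 0.375 to 0.9 m from the base axis. Payload 3.1 kg.
Tool frame: the origin (TCP) lies on the centre line of the jaws, within the pads' length; the fingertips stand robot.nose_length ahead of it and the grasp point (between the pads) lies 6 mm ahead of it (robot.nose_length is the distance from the TCP to the fingertips, in m); z points along the fingers, y is the line along which they close (so a half turn about z gives the same grasp; the last joint's range is limited). The gripper opens to 87 mm and grips with 3 to 60 N. Pads are 19 mm wide; open, the fingers measure 117 mm over their backs; the gripper's body (75 mm by 190 mm) begins 51 mm behind the grasp point.
Start: joints at [1.044, 0.527, 1.433, -0, 1.181, -0.178], TCP at [0.213, 0.588, 0.248] pointing down, gripper open.
Joint ranges: [-3.08, 3.08], [-0.75, 2.2], [0.22, 2.44], [-1.43, 4.57], [0, 2.65], [-2.85, 2.85]. Speed limits (rad/s): [2.79, 2.79, 3.14, 3.14, 3.14, 3.14].

INTERFACE

Orientations are given as a unit quaternion [x, y, z, w].
In Python, from rig import robot gives the robot as it stands.
- The arm moves only by the shell command python3 -m crank 'ROWS' [FORCE]. ROWS is JSON, one flat list of numbers, 7 for each row, row after row: the shift along the tool's x, y, z in mm, then the turn, a rotation vector about the tool's x, y, z in degrees, then the closure in counts, from 0 (fully open) to 255 (shut). In form: [x, y, z, ax, ay, az, fingers, x, y, z, ax, ay, az, fingers, ...]. A call has exactly 5 rows; each row is the pose to reach, as a shift and turn from the pose commanded when the call began, along the tool's axes at that moment; what a row does not reach only later rows make up. A row lasts 1/12 s, in which the tool goes at most 41.7 mm and 7.16 degrees, less where a joint would pass 70% of its speed; a pose out of reach is approached as far as the arm can. A call with a gripper value outside its range is refused whole. The fingers move at their own pace and stop on an object; FORCE is the grip in N (left out, the last holds). Time passes only in rows, so rows that repeat a pose let the fingers close, or fill a call up. It gives the time, the measured TCP pose, the force, the opening and the grip force at its end, in the units of the state.
- robot.get_obs(): the state, without advancing time (a new reading comes with each control period).
- robot.camera(name): name is "scene" or "top"; returns a dict with "pixels" (384x512x3 uint8, red, green, blue), "intrinsics" (3x3 intrinsics, pixels), "k1" (the pictures are not rectified: a ray, as slopes to the right and down, at radius r is drawn at 1 + k1 r^2 times it, then the intrinsics apply), "extrinsics" (4x4, takes a point from camera to world coordinates). Camera axes: x right, y down, z forward; pixel columns grow to the right and rows downward; lengths in m; the calibration is good to about 2 mm. A picture is of the moment at which its call begins. There is no depth.
- robot.hand_in(): hands the job in; it is judged then, once.
The state is a dict: "time": time; "q": joint angles; "joint_velocities": joint speeds; "joint_torque": joint torques, N m; "position": TCP position; "tool_rot": TCP orientation; "ft_force": force on the tool from outside, world axes, zero at the start; "moment": the same for the moment, N m; "grip_width": finger opening in m; "grip_force": force on a finger pad.
Only numpy, scipy, OpenCV 4.12 (cv2) and the standard library are available. Lean on these libraries where they do the work, as an engineer would, in place of code of your own. Each camera call takes 0.05 s, during which the arm holds its last target. There are 200 camera calls.

TASK

The core bits are all back in their case on the stone workshop's bench. Push the lid down shut with the fingertips, without slamming it, and once it is shut push both yellow latches down flush against the front so that the case is ready to carry. Leave the case standing where it is, do not lift it, and leave the mallet, jar and chisel as they are.

Things in the scene. Friction and masses are not known exactly. Their poses are not given: they have to be found in the camera images.
- case: Blue moulded bit case, loose, about 3.3 kg in all, 180 deep (x) x 300 wide (y) x 65 mm high when shut (base 42 + lid 23). Origin: centre of its underside, on the bench (z = 0). Its x axis points from the front (latches, handle; roughly facing the robot) to the hinge at the back, y to the left seen from the front. The front face is at x = -90 mm.
- case_handle (a point): Middle of the fixed black carrying handle's bar on the case front, between the latches, at case x = -114, z = 22 mm; the bar is 12 mm thick and the handle spans y = -56 to +56 mm and x = -90 to -120 mm.
- lid (a joint): Hinge of the lid along the back edge, rad: 0 = shut, grows as the lid opens upward and backward (1.57 = upright). The hinge is stiff (0.4 N m of friction), so the lid stays wherever it is left; it starts half to nearly upright, leaning towards the front, and 1 to 4 N near its edge moves it.
- lid_hinge (a point): Point on the lid's hinge axis, middle of the back edge, at case x = +90, y = 0, z = 42 mm. The axis runs along the case's y.
- lid_edge (a point): Middle of the lid's front edge on its outer (top) face: 180 mm from the hinge axis along the lid and 23 mm to the outside of it. The lid is a 300 mm wide blue shell; when shut its top is level, 65 mm above the bench, and this point is at case x = -90 mm.
- latch_left (a joint): Yellow flip latch at case y = +105 mm, hinged on the lid's front edge, rad: 0 = hanging straight down flush on the case front (latched), about 1.57 = sticking straight out to the front (when the lid is shut). Stiff enough to stay where it is left (0.03 N m of friction, 1 N at the tab). It needs a push, no snap.
- latch_right (a joint): Yellow flip latch at case y = -105 mm, otherwise as latch_left.
- latch_left_pivot (a point): Middle of the left latch's pivot axis, on the lid; with the lid shut at case x = -96, y = +105, z = 54 mm. The latch is a plate 40 mm wide, 38 mm long from the pivot and 5 mm thick.
- latch_right_pivot (a point): The same for the right latch, at case y = -105 mm.
- latch_left_tab (a point): Push point on the left latch's outer face, 30 mm from the pivot; when latched it is 24 mm above the bench at case x = -100 mm.
- latch_right_tab (a point): The same for the right latch.
- mallet: Bystander: mason's mallet standing on its white conical head (86 mm across, 98 high), wooden handle up, 212 mm tall, beside the case. Origin: centre of its underside.
- jar: Bystander: jar of polishing paste with a red cap, 68 mm across, 85 mm high, beside the case. Origin: centre of its underside.
- chisel: Bystander: stone chisel lying on the bench to the left of the case, 185 mm long, 18 mm square. Origin: its middle, on the bench; its blade points to its -x.

How it is judged:
By the outcome, as a careful person would: the job done as asked, in the order asked, and still so for the second after the job is handed in, with the robot touching nothing.
It also fails if it takes over 54 s, if anything falls off the work surface, if the arm or the gripper's body presses on something with over 40 N, if the wrist force passes 120 N, or if a joint passes its speed limit or range.

## Working session

There is one attempt and no reset: what is moved stays moved. The work goes in short steps, Python scripts to look and compute and a shell command to move; the robot and the scene stay as the last step left them, time stands still between calls to the robot, and variables do not carry over. Pictures are saved under pics/ and viewed, at most 10 in all, crops included, and the job is handed in when it is done.

```bash
mkdir -p pics; ls; python3 - <<'E'
from rig import robot
import cv2,numpy as np
np.set_printoptions(precision=4,suppress=True)
for n in("scene","top"):
    c=robot.camera(n); cv2.imwrite(f"pics/{n}0.png",c["pixels"][:,:,::-1]); print(n,c["intrinsics"],c["k1"],c["extrinsics"])
o=robot.get_obs();print(o,robot.nose_length)
E
```

```text
pics
scene [[439.207    0.     254.0951]
 [  0.     439.207  191.5167]
 [  0.       0.       1.    ]] -0.12094905583369699 [[-0.7605  0.4422 -0.4754  1.1281]
 [ 0.6493  0.5177 -0.5572  0.743 ]
 [-0.0003 -0.7324 -0.6808  0.8739]
 [ 0.      0.      0.      1.    ]]
top [[410.285    0.     252.8323]
 [  0.     410.285  193.7195]
 [  0.       0.       1.    ]] -0.10252528073469637 [[ 0.0117 -0.9963  0.0851  0.4819]
 [-0.9999 -0.0124 -0.0076  0.1048]
 [ 0.0086 -0.085  -0.9963  1.1107]
 [ 0.      0.      0.      1.    ]]
{'time': 0.1, 'q': array([ 1.0445,  0.5283,  1.4337, -0.    ,  1.1814, -0.1785]), 'joint_velocities': array([-0.0003, -0.0018, -0.0025,  0.0011, -0.0018, -0.0004]), 'joint_torque': array([ -0.0003, -44.0984, -17.715 ,   0.0635,   0.0534,  -0.    ]), 'position': array([0.2127, 0.5871, 0.2467]), 'tool_rot': array([ 0.173 ,  0.9849, -0.0009, -0.0003]), 'ft_force': array([-0.0455,  0.0818, -0.9662]), 'moment': array([ 0.0226, -0.0209,  0.0337]), 'grip_force': 0.0, 'grip_width': 0.08696817636356899} 0.025
```

View pics/scene0.png

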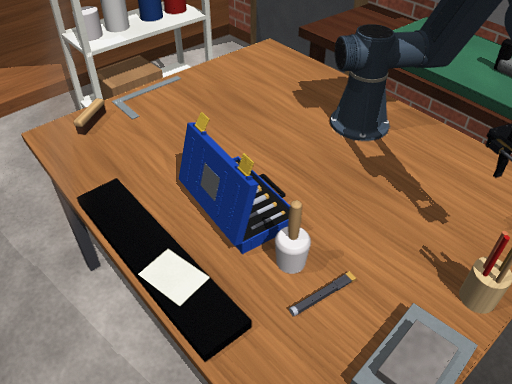

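View pics/top0.png

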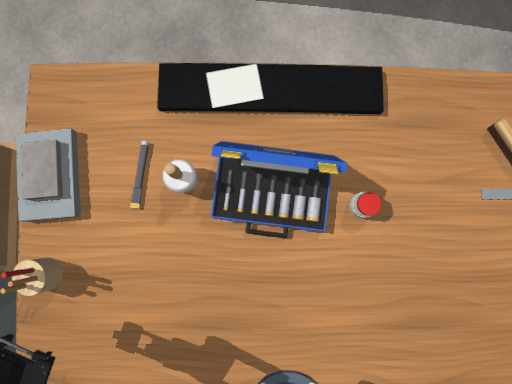

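The case is at about (270,190) in the top view, with its lid near upright at (280,157) and both latches yellow at (231,155) and (328,168). The mallet is at (180,176) and the jar at (367,205). Next I'll measure them.

```bash
cat > h.py <<'E'
from rig import robot
import cv2,numpy as np
np.set_printoptions(precision=4,suppress=True)
def ray(c,px):
    K,k=c["intrinsics"],c["k1"]
    u=cv2.undistortPoints(np.float64(px).reshape(-1,1,2),K,np.float64([k,0,0,0])).reshape(-1,2)
    d=np.c_[u,np.ones(len(u))]@c["extrinsics"][:3,:3].T
    return c["extrinsics"][:3,3],d
def plane(c,px,z):
    o,d=ray(c,px); return o+d*((z-o[2])/d[:,2])[:,None]
def tri(c1,p1,c2,p2):
    o1,d1=ray(c1,p1);o2,d2=ray(c2,p2);out=[]
    for a,b in zip(d1,d2):
        s=np.linalg.lstsq(np.c_[a,-b],o2-o1,rcond=None)[0]
        A,B=o1+s[0]*a,o2+s[1]*b; out.append(np.r_[(A+B)/2,np.linalg.norm(A-B)])
    return np.array(out)
def hsv(c): return cv2.cvtColor(c["pixels"],cv2.COLOR_RGB2HSV)
def blobs(m,amin=15):
    n,l,s,ce=cv2.connectedComponentsWithStats(m.astype(np.uint8))
    return [(ce[i],s[i]) for i in range(1,n) if s[i,4]>amin]
def yellow(c): return cv2.inRange(hsv(c),(20,150,90),(34,255,255))>0
def blue(c): return cv2.inRange(hsv(c),(105,150,50),(125,255,255))>0
E
cat > m.py <<'E'
from h import *
t,s=robot.camera("top"),robot.camera("scene")
for n,c in(("top",t),("scene",s)):
    print(n,[(b[0].round(1),b[1]) for b in blobs(yellow(c)) ])
    for b in blobs(blue(c),60): print(' blue',b[0].round(1),b[1])
b=blue(t)
cols=np.r_[218:243,294:325]
f=np.array([(x,np.where(b[190:245,x])[0].max()+190.5) for x in cols])
P=plane(t,f,.042); k=cv2.fitLine(np.float32(P[:,:2]),cv2.DIST_HUBER,0,.001,.001).ravel();print('front',k,np.degrees(np.arctan2(k[0],-k[1])))
for r in(195,205,212):
    w=np.where(b[r,200:335])[0]+200; print(r,plane(t,[(w.min()-.5,r),(w.max()+.5,r)],.042)[:,:2].ravel())
E
python3 m.py; python3 - <<'E'
from h import *
a=cv2.imread("pics/top0.png")[130:245,195:360];b=cv2.imread("pics/scene0.png")[105:255,165:315]
a=cv2.resize(a,None,fx=2.4,fy=2.4,interpolation=2);b=cv2.resize(b,None,fx=2.6,fy=2.6,interpolation=2)
o=np.zeros((400,800,3),np.uint8);o[:a.shape[0],:a.shape[1]]=a;o[:b.shape[0],400:400+b.shape[1]]=b;cv2.imwrite("pics/z.png",o)
E
```

```text
top [(array([231.1, 154.2]), array([222, 151,  19,   7,  87], dtype=int32)), (array([327.4, 168.3]), array([319, 163,  19,  11, 161], dtype=int32))]
 blue [277.3 156.5] [ 212  142  135   40 1569]
 blue [278.6 214.8] [212 174 119  57 348]
scene [(array([201.6, 121.8]), array([195, 112,  14,  20, 175], dtype=int32)), (array([245.5, 164.8]), array([238, 153,  16,  23, 222], dtype=int32)), (array([350.4, 275.7]), array([347, 272,   8,   9,  27], dtype=int32))]
 blue [150.4   9.4] [139   0  23  21 422]
 blue [222.1 188.9] [ 179  123  109  131 5226]
 blue [270.3 188.9] [251 170  39  39 159]
front [0.1088 0.9941 0.4977 0.0916] 173.75343
195 [ 0.5685  0.1994  0.5722 -0.1021]
205 [ 0.5423  0.2015  0.5459 -0.0994]
212 [ 0.524   0.2038  0.5275 -0.0967]
```

View pics/z.png

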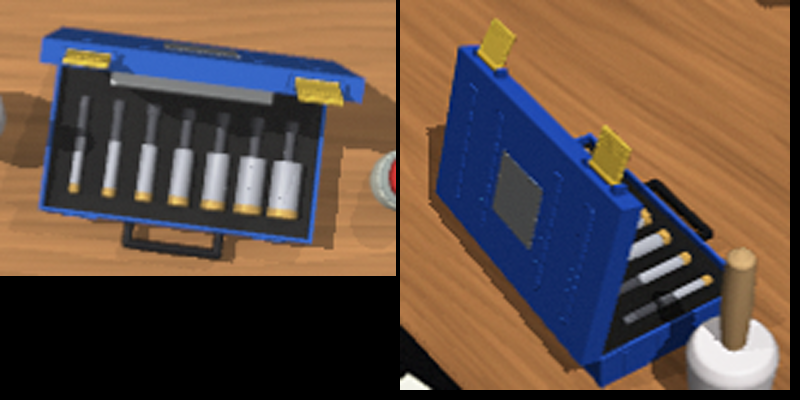

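The zoom shows the lid's outer-edge corners at scene (187,123) and (256,184). The latches stick up past the lid edge, along the lid's plane.

```bash
python3 - <<'E'
from h import *
t,s=robot.camera("top"),robot.camera("scene")
a=np.radians(-6.25);R=np.array([[np.cos(a),-np.sin(a),0],[np.sin(a),np.cos(a),0],[0,0,1]]);O=np.array([.583,.0467,0])
T=tri(t,[(231.1,154.2),(327.4,168.3)],s,[(245.5,164.8),(201.6,121.8)])
print(T,(T[:,:3]-O)@R)
# lid outer edge: scene ray of edge corner cut with planes case y=+-150 
for px,y in(((256.2,183.8),.15),((187.3,123.5),-.15)):
    o,d=ray(s,[px]);o=(o-O)@R;d=d[0]@R;p=o+d*(y-o[1])/d[1]
    v=p-[.09,0,.042];print('edge',p,np.hypot(v[0],v[2]),'lid', np.arctan2(v[2],-v[0])-np.arctan2(23,180))
print(plane(t,[(180,178)],.09),plane(t,[(368,205)],.085))
E
```

```text
[[ 0.6418  0.145   0.2402  0.0026]
 [ 0.615  -0.0634  0.2387  0.0042]] [[ 0.0477  0.1041  0.2402]
 [ 0.0437 -0.106   0.2387]]
edge [0.0513 0.15   0.2183] 0.18051358074269352 lid 1.227443459428495
edge [ 0.0668 -0.15    0.2184] 0.1779118051511744 lid 1.3129596529716483
[[0.6063 0.2803 0.09  ]] [[ 0.5444 -0.1947  0.085 ]]
```

```bash
cat > d.py <<'E'
import sys
from h import *
from scipy.spatial.transform import Rotation as Ro
a=np.radians(-6.25);R=Ro.from_euler('z',a);O=np.array([.583,.0467,0])
G=R*Ro.from_matrix(np.array([[-1,0,0],[0,1,0],[0,0,-1.]]))
def show(*tg):
    o=robot.get_obs();T=Ro.from_quat(o["tool_rot"]);p=o["position"]
    tip=p+T.apply([0,0,robot.nose_length])
    print('t',o["time"],'tip case mm',1e3*R.inv().apply(tip-O),'F',R.inv().apply(o["ft_force"]),'w',o["grip_width"],'turn',np.degrees((T.inv()*G).as_rotvec()))
    for g in tg: print(g,'->',(T.inv().apply(R.apply(np.array(g)/1e3)+O-tip)*1e3).round(1))
if __name__=="__main__":
    show(*[eval(x) for x in sys.argv[1:]])
E
python3 -m crank '[0,0,-60,0,0,-13.7,255, 0,0,-110,0,0,-13.7,255, 0,0,-110,0,0,-13.7,255, 0,0,-110,0,0,-13.7,255, 0,0,-110,0,0,-13.7,255]' 20
python3 d.py '(125,0,330)' '(125,0,208)'
python3 -c "
from math import *
for f in [1.5,1.4,1.3,1.2,1.1,1,.9,.8,.7,.6,.5,.4,.3,.2,.15,.1,.05,0,-.03]: print(f,round(99.5-165*cos(f)+23*sin(f),1),round(42+165*sin(f)+23*cos(f),1))"
```

```text
time: 0.72
position: [0.2134, 0.5883, 0.3599]
tool_rot: [0.054, 0.999, 0.002, 0.001]
ft_force: [-0.0, -0.0, -0.2]
grip_width: 0.0619
grip_force: 0.0
t 0.7167 tip case mm [-426.3517  498.262   334.8905] F [-0.003  -0.0499 -0.1531] w 0.06192774387192235 turn [0.2608 0.114  0.015 ]
(125, 0, 330) -> [-551.2 -498.4    3.7]
(125, 0, 208) -> [-551.  -499.   125.7]
1.5 110.8 208.2
1.4 94.1 208.5
1.3 77.5 207.1
1.2 61.1 204.1
1.1 45.2 199.5
1 29.7 193.3
0.9 15.0 185.5
0.8 1.0 176.4
0.7 -11.9 165.9
0.6 -23.7 154.1
0.5 -34.3 141.3
0.4 -43.5 127.4
0.3 -51.3 112.7
0.2 -57.6 97.3
0.15 -60.2 89.4
0.1 -62.4 81.4
0.05 -64.1 73.2
0 -65.5 65.0
-0.03 -66.1 60.0
```

```bash
python3 -m crank '[-28,-25,0,0,0,0,255, -56,-50,0,0,0,0,255, -84,-75,0,0,0,0,255, -112,-100,0,0,0,0,255, -140,-125,0,0,0,0,255]'>/dev/null
python3 -m crank '[-28,-25,0,0,0,0,255, -56,-50,0,0,0,0,255, -84,-75,0,0,0,0,255, -112,-100,0,0,0,0,255, -140,-125,0,0,0,0,255]'>/dev/null
python3 -m crank '[-28,-25,0,0,0,0,255, -56,-50,0,0,0,0,255, -84,-75,0,0,0,0,255, -112,-100,0,0,0,0,255, -140,-125,0,0,0,0,255]'>/dev/null
python3 -m crank '[-28,-25,0,0,0,0,255, -56,-50,0,0,0,0,255, -84,-75,0,0,0,0,255, -112,-100,0,0,0,0,255, -130,-125,0,0,0,0,255]'
python3 d.py '(120,0,208)' '(94,0,208)'
```

```text
time: 2.38
position: [0.7067, 0.0289, 0.3544]
tool_rot: [0.055, 0.998, 0.0, -0.002]
ft_force: [0.8, -0.3, 0.2]
grip_width: 0.0007
grip_force: 0.0
t 2.3833 tip case mm [124.7825  -4.2493 329.41  ] F [ 0.8068 -0.2543  0.2263] w 0.0006602440053933525 turn [-0.0007 -0.1935 -0.0274]
(120, 0, 208) -> [  4.4   4.2 121.4]
(94, 0, 208) -> [ 30.4   4.2 121.5]
```

```bash
python3 -m crank '[4,4,35,0,0,0,255, 4,4,70,0,0,0,255, 4,4,100,0,0,0,255, 4,4,121,0,0,0,255, 4,4,121,0,0,0,255]'
python3 -m crank '[12,0,0,0,0,0,255, 24,0,0,0,0,0,255, 32,0,0,0,0,0,255, 40,0,0,0,0,0,255, 44,0,1,0,0,0,255]'
python3 d.py '(45,0,199)' '(1,0,176)'
```

```text
time: 2.8
position: [0.697, 0.0355, 0.2279]
tool_rot: [0.055, 0.998, 0.0, -0.008]
ft_force: [-0.6, 0.1, -0.6]
grip_width: 0.0001
grip_force: 0.0
time: 3.22
position: [0.6583, 0.0401, 0.2366]
tool_rot: [0.054, 0.999, -0.0, 0.001]
ft_force: [2.2, 0.9, 1.6]
grip_width: 0.0004
grip_force: 1.1
t 3.2167 tip case mm [ 75.6041   1.6644 211.5516] F [2.119  1.1431 1.6369] w 0.0004113293463057802 turn [-0.0046  0.1538  0.0316]
(45, 0, 199) -> [30.6 -1.6 12.5]
(1, 0, 176) -> [74.7 -1.6 35.4]
```

```bash
python3 -m crank '[8,0,1,0,0,0,255, 15,0,3,0,0,0,255, 23,0,5,0,0,0,255, 31,0,8,0,0,0,255, 38,0,11,0,0,0,255]'
python3 -m crank '[8,0,3,0,0,0,255, 15,0,7,0,0,0,255, 23,0,11,0,0,0,255, 30,0,15,0,0,0,255, 37,0,20,0,0,0,255]'
python3 d.py '(1,0,176)' '(-24,0,154)'
python3 - <<'E'
from h import *
a=np.hstack([robot.camera(n)["pixels"][100:270,150:370] for n in("scene","top")])
cv2.imwrite("pics/c.png",cv2.resize(a,None,fx=1.8,fy=1.8)[:,:,::-1])
E
```

```text
time: 3.63
position: [0.6195, 0.0443, 0.2246]
tool_rot: [0.054, 0.999, -0.0, -0.0]
ft_force: [0.6, -0.3, 1.7]
grip_width: 0.0002
grip_force: 1.0
time: 4.05
position: [0.5828, 0.0483, 0.204]
tool_rot: [0.054, 0.999, 0.0, -0.0]
ft_force: [1.1, 0.4, 0.8]
grip_width: 0.0004
grip_force: 0.6
t 4.05 tip case mm [ -0.3339   1.5591 178.9693] F [1.0283 0.4944 0.7812] w 0.00044366249590926384 turn [ 0.0014 -0.0111  0.0237]
(1, 0, 176) -> [-1.3 -1.6  3. ]
(-24, 0, 154) -> [23.7 -1.5 25. ]
```

View pics/c.png

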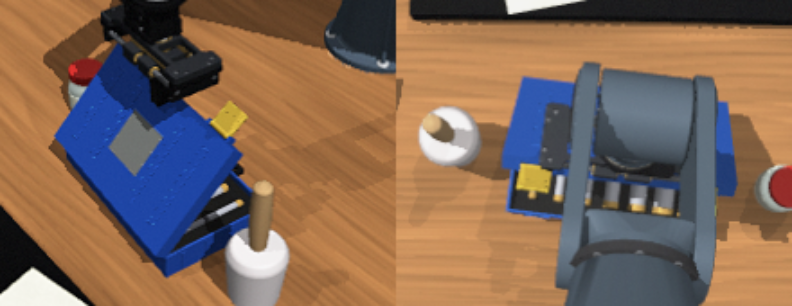

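The lid is partly closed (about 0.8) with the fingertips on its outer face; the left latch sticks out ahead at crop (228,120). I'll carry on along the arc.

```bash
python3 -m crank '[6,0,6,0,0,0,255, 12,0,12,0,0,0,255, 18,0,18,0,0,0,255, 24,0,24,0,0,0,255, 29,0,30,0,0,0,255]'
python3 -m crank '[5,0,7,0,0,0,255, 10,0,13,0,0,0,255, 14,0,20,0,0,0,255, 18,0,28,0,0,0,255, 22,0,35,0,0,0,255]'
python3 d.py '(-51,0,113)' '(-57,0,97)'  '(-62,0,81)'
```

```text
time: 4.57
position: [0.5539, 0.0514, 0.1738]
tool_rot: [0.054, 0.999, -0.0, -0.0]
ft_force: [-0.3, 0.3, 0.8]
grip_width: 0.0003
grip_force: 0.5
time: 4.98
position: [0.5324, 0.0538, 0.1386]
tool_rot: [0.054, 0.999, 0.0, -0.0]
ft_force: [1.1, -0.4, -0.1]
grip_width: 0.0001
grip_force: 0.3
t 4.9833 tip case mm [-51.1014   1.533  113.6229] F [ 1.155  -0.2341 -0.0763] w 6.777615426908581e-05 turn [ 0.0011 -0.0273  0.0241]
(-51, 0, 113) -> [-0.1 -1.5  0.6]
(-57, 0, 97) -> [ 5.9 -1.5 16.6]
(-62, 0, 81) -> [10.9 -1.5 32.6]
```

```bash
python3 -m crank '[2,0,5,0,0,0,255, 4,0,10,0,0,0,255, 6,0,15,0,0,0,255, 7,0,20,0,0,0,255, 9,0,25,0,0,0,255]'
python3 -m crank '[1,0,3,0,0,0,255, 2,0,6,0,0,0,255, 3,0,9,0,0,0,255, 3,0,12,0,0,0,255, 4,0,14,0,0,0,255]'
python3 -m crank '[0,0,2,0,0,0,255, 0,0,3,0,0,0,255, 0,0,5,0,0,0,255, 1,0,6,0,0,0,255, 1,0,8,0,0,0,255]'
python3 d.py '(-65,0,65)'
```

```text
time: 5.4
position: [0.5243, 0.0546, 0.1141]
tool_rot: [0.054, 0.999, -0.0, 0.0]
ft_force: [-0.1, -0.2, 0.3]
grip_width: 0.0006
grip_force: 0.2
time: 5.82
position: [0.5202, 0.0551, 0.1003]
tool_rot: [0.054, 0.999, -0.0, 0.0]
ft_force: [1.5, 0.3, -0.1]
grip_width: 0.0004
grip_force: 0.2
time: 6.23
position: [0.519, 0.0553, 0.0926]
tool_rot: [0.054, 0.999, -0.0, 0.0]
ft_force: [-0.1, -0.5, 0.4]
grip_width: 0.0008
grip_force: 0.2
t 6.2333 tip case mm [-64.5173   1.5459  67.5655] F [-0.0613 -0.4614  0.4326] w 0.0007888531206336566 turn [-0.0002  0.0139  0.0267]
(-65, 0, 65) -> [ 0.5 -1.5  2.6]
```

```bash
python3 -m crank '[0,0,1,0,0,0,255, 0,0,2,0,0,0,255, 0,0,2,0,0,0,255, 0,0,3,0,0,0,255, 0,0,3,0,0,0,255]'|grep force
python3 -m crank '[0,0,1,0,0,0,255, 0,0,1,0,0,0,255, 0,0,1,0,0,0,255, 0,0,2,0,0,0,255, 0,0,2,0,0,0,255]'|grep force;python3 d.py
python3 - <<'E'
from h import *
cv2.imwrite("pics/e.png",cv2.resize(robot.camera("scene")["pixels"][90:290,150:350],None,fx=2.5,fy=2.5)[:,:,::-1])
E
```

```text
ft_force: [-2.9, 0.2, 7.2]
grip_force: 3.6
ft_force: [-5.0, -0.7, 21.7]
grip_force: 10.8
t 7.0667 tip case mm [-64.4143   1.5271  65.2307] F [-4.9351 -1.2831 21.6694] w 0.0007426929287750341 turn [-0.0114  0.067   0.0439]
```

View pics/e.png

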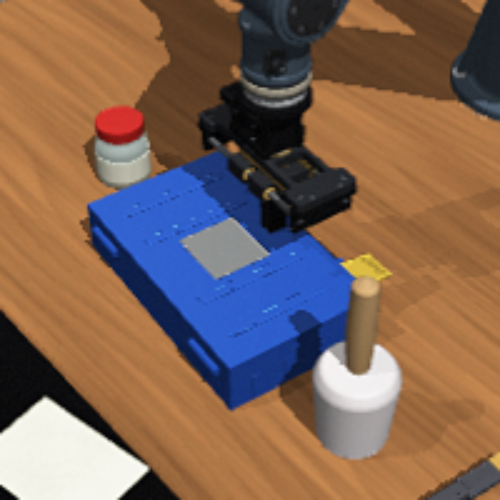

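The lid is shut (22 N on contact), its top is level, and the left latch is sticking out at crop (365,267). Next is the left latch.

```bash
python3 -m crank '[0,0,-8,0,0,0,255, 0,0,-30,0,0,0,255, 0,0,-55,0,0,0,255, 20,20,-65,0,0,0,255, 40,50,-65,0,0,0,255]'>/dev/null
python3 -m crank '[10,25,0,0,0,0,255, 21,50,0,0,0,0,255, 21,53,0,0,0,0,255, 21,53,0,0,0,0,255, 21,53,0,0,0,0,255]'
python3 d.py '(-125,105,75)' '(-125,105,60)' '(-123,105,30)' '(-108,105,22)'
python3 - <<'E'
from h import *
from d import R,O
t=robot.camera("top")
for b in blobs(yellow(t)): print(b, R.inv().apply(plane(t,[b[0]],.055)-O)*1e3)
b=blue(t);cv2.imwrite("pics/f.png",cv2.resize(t["pixels"][120:270,150:400],None,fx=3,fy=3)[:,:,::-1])
E
```

```text
time: 7.95
position: [0.4701, 0.1641, 0.1526]
tool_rot: [0.054, 0.999, -0.0, 0.0]
ft_force: [0.2, -0.6, 0.4]
grip_width: 0.0002
grip_force: 0.0
t 7.95 tip case mm [-125.0025  104.3849  127.5799] F [ 0.3051 -0.5359  0.3585] w 0.00022276006054881337 turn [-0.014   0.0496  0.0772]
(-125, 105, 75) -> [ 0.   0.6 52.6]
(-125, 105, 60) -> [ 0.1  0.6 67.6]
(-123, 105, 30) -> [-1.9  0.6 97.6]
(-108, 105, 22) -> [-16.9   0.6 105.6]
(array([307.0165, 237.7654]), array([299, 230,  17,  17, 243], dtype=int32)) [[-112.2468 -103.3088   55.    ]]
```

View pics/f.png

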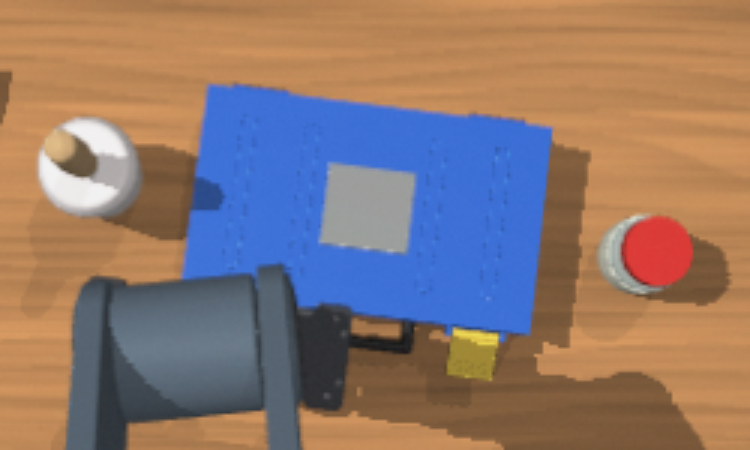

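The top view confirms the lid is shut and square on its base. The right latch is at (472,353) in the crop and sticks out to the front; the hand is over the left one.

```bash
python3 -m crank '[0,0,25,0,0,0,255, 0,0,48,0,0,0,255, 0,0,55,0,0,0,255, 0,0,62,0,0,0,255, 0,0,68,0,0,0,255]'|grep force
python3 -m crank '[0,0,5,0,0,0,255, 0,0,10,0,0,0,255, 0,0,15,0,0,0,255, 0,0,20,0,0,0,255, 0,0,25,0,0,0,255]'|grep force
python3 -m crank '[0,0,4,0,0,0,255, 0,0,9,0,0,0,255, 0,0,12,0,0,0,255, -2,0,12,0,0,0,255, -5,0,12,0,0,0,255]'|grep force
python3 d.py '(-109,105,22)'
```

```text
ft_force: [0.7, 0.1, 0.1]
grip_force: 0.0
ft_force: [-0.6, -0.1, 0.6]
grip_force: 0.5
ft_force: [-1.3, 0.2, -0.6]
grip_force: 0.5
t 9.25 tip case mm [-121.8425  104.325    22.0107] F [-1.2956  0.0701 -0.5769] w 0.00034310007805895984 turn [-0.0367 -0.1727  0.0398]
(-109, 105, 22) -> [-12.8   0.7  -0. ]
```

```bash
python3 -m crank '[-2,0,0,0,0,0,255, -4,0,0,0,0,0,255, -6,0,0,0,0,0,255, -8,0,0,0,0,0,255, -10,0,0,0,0,0,255]'|grep force
python3 d.py
python3 -m crank '[-0.5,0,0,0,0,0,255, -1,0,0,0,0,0,255, -1.5,0,0,0,0,0,255, -2,0,0,0,0,0,255, -2,0,0,0,0,0,255]'|grep force
python3 d.py
```

```text
ft_force: [-0.9, 0.5, -1.0]
grip_force: 0.6
t 9.6667 tip case mm [-110.3513  104.4781   22.6144] F [-0.9251  0.4113 -0.9783] w 0.00023204553343586862 turn [ 0.0015 -0.0007  0.0167]
ft_force: [-2.3, 0.8, 1.3]
grip_force: 1.9
t 10.0833 tip case mm [-109.5768  104.4649   22.5924] F [-2.4209  0.5698  1.33  ] w 0.0004555033501077046 turn [-0.0135 -0.1092  0.0209]
```

```bash
python3 -m crank '[-0.2,0,0,0,0,0,255, -0.4,0,0,0,0,0,255, -0.6,0,0,0,0,0,255, -0.8,0,0,0,0,0,255, -0.8,0,0,0,0,0,255]'|grep force
python3 d.py
```

```text
ft_force: [-5.7, 1.8, 4.2]
grip_force: 2.9
t 10.5 tip case mm [-109.5756  104.4399   22.5585] F [-5.8322  1.1896  4.1533] w 0.0004099677883351753 turn [-0.0246 -0.1953  0.0241]
```

```bash
python3 -m crank '[6,0,0,0,0,0,255, 18,0,0,0,0,0,255, 18,0,-35,0,0,0,255, 18,0,-70,0,0,0,255, 18,0,-100,0,0,0,255]' >/dev/null
python3 -m crank '[0,-40,0,0,0,0,255, 0,-80,0,0,0,0,255, 0,-120,0,0,0,0,255, 0,-160,0,0,0,0,255, 0,-200,0,0,0,0,255]' >/dev/null
python3 -m crank '[0,-9,0,0,0,0,255, 0,-9,0,0,0,0,255, 0,-9,0,0,0,0,255, 0,-9,0,0,0,0,255, 0,-9,0,0,0,0,255]' |grep force
python3 d.py '(-125,-105,60)' '(-125,-105,22)'
python3 - <<'E'
from h import *
from d import R,O
t=robot.camera("top")
for b in blobs(yellow(t),5): print(b, R.inv().apply(plane(t,[b[0]],.055)-O)*1e3)
m=blue(t)
cv2.imwrite("pics/g.png",cv2.resize(t["pixels"][120:270,150:400],None,fx=3,fy=3)[:,:,::-1])
E
```

```text
ft_force: [-0.0, 0.5, -0.1]
grip_force: 0.0
t 11.75 tip case mm [-125.6502 -103.1329  122.5676] F [-0.0819  0.4856 -0.0588] w 0.0003485546854731217 turn [0.0038 0.0214 0.1502]
(-125, -105, 60) -> [-0.6 -1.9 62.6]
(-125, -105, 22) -> [ -0.6  -1.9 100.6]
(array([226.9783, 221.5217]), array([220, 220,  15,   5,  46], dtype=int32)) [[-95.564  105.8655  55.    ]]
(array([299.7222, 239.3333]), array([299, 236,   3,   9,  18], dtype=int32)) [[-118.4471  -85.0783   55.    ]]
```

View pics/g.png

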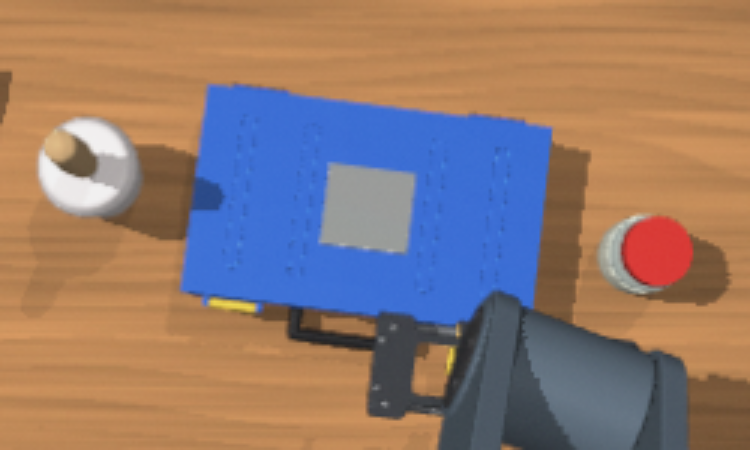

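The left latch now shows only its thin top edge at crop (232,305), so it is flush. The case has not moved. I'll do the right latch the same way.

```bash
python3 -m crank '[0,-2,25,0,0,0,255, 0,-2,45,0,0,0,255, 0,-2,52,0,0,0,255, 0,-2,58,0,0,0,255, 0,-2,64,0,0,0,255]'|grep force
python3 -m crank '[0,0,5,0,0,0,255, 0,0,10,0,0,0,255, 0,0,15,0,0,0,255, 0,0,20,0,0,0,255, 0,0,25,0,0,0,255]'|grep force
python3 -m crank '[0,0,4,0,0,0,255, 0,0,9,0,0,0,255, 0,0,11,0,0,0,255, -2,0,11,0,0,0,255, -5,0,11,0,0,0,255]'|grep force
python3 -m crank '[-2,0,0,0,0,0,255, -4,0,0,0,0,0,255, -6,0,0,0,0,0,255, -8,0,0,0,0,0,255, -10,0,0,0,0,0,255]'|grep force
python3 d.py
```

```text
ft_force: [-0.4, -0.5, 0.3]
grip_force: 0.0
ft_force: [-1.0, 0.9, 0.7]
grip_force: 0.5
ft_force: [-1.5, -0.0, -0.8]
grip_force: 0.5
ft_force: [-1.8, -0.7, -1.5]
grip_force: 0.8
t 13.4667 tip case mm [-110.511  -106.4703   22.6053] F [-1.6781 -0.8759 -1.546 ] w 0.000399031709509848 turn [-0.0008 -0.0027  0.0258]
```

```bash
python3 -m crank '[-0.5,0,0,0,0,0,255, -1,0,0,0,0,0,255, -1.5,0,0,0,0,0,255, -2,0,0,0,0,0,255, -2,0,0,0,0,0,255]'|grep force
python3 d.py
python3 -m crank '[-0.2,0,0,0,0,0,255, -0.4,0,0,0,0,0,255, -0.6,0,0,0,0,0,255, -0.8,0,0,0,0,0,255, -0.8,0,0,0,0,0,255]'|grep force
python3 d.py
```

```text
ft_force: [-5.8, -1.5, 2.2]
grip_force: 2.6
t 13.8833 tip case mm [-110.4793 -106.4017   22.548 ] F [-5.5911 -2.1591  2.2153] w 0.00043792494110423964 turn [ 0.0241 -0.2059  0.0394]
ft_force: [-7.0, -3.2, 4.2]
grip_force: 3.2
t 14.3 tip case mm [-110.5355 -106.3744   22.5383] F [-6.6362 -3.8965  4.2477] w 0.0003370128164864716 turn [ 0.0343 -0.2984  0.0444]
```

Hard stop, so it is flush. I'll retreat and check.

```bash
python3 -m crank '[6,0,0,0,0,0,255, 20,0,0,0,0,0,255, 20,0,-35,0,0,0,255, 20,0,-75,0,0,0,255, 20,0,-115,0,0,0,255]' >/dev/null
python3 -m crank '[0,0,-40,0,0,0,255, 0,-40,-80,0,0,0,255, 0,-80,-110,0,0,0,255, 0,-120,-110,0,0,0,255, 0,-160,-110,0,0,0,255]' >/dev/null
python3 -m crank '[0,-40,0,0,0,0,255, 0,-80,0,0,0,0,255, 0,-100,0,0,0,0,255, 0,-100,0,0,0,0,255, 0,-100,0,0,0,0,255]' |head -2
python3 - <<'E'
from h import *
from d import R,O
t=robot.camera("top");s=robot.camera("scene")
for b in blobs(yellow(t),5): print(b, R.inv().apply(plane(t,[b[0]],.055)-O)*1e3)
A=cv2.resize(t["pixels"][130:260,180:380],None,fx=2,fy=2);B=cv2.resize(s["pixels"][90:290,150:350],None,fx=1.9,fy=1.9)
o=np.zeros((380,800,3),np.uint8);o[:260,:400]=A;o[:,410:790]=B
cv2.imwrite("pics/i.png",o[:,:,::-1])
E
```

```text
time: 15.55
position: [0.4181, -0.2891, 0.2714]
(array([226.9574, 221.5532]), array([220, 220,  15,   5,  47], dtype=int32)) [[-95.6506 105.9085  55.    ]]
(array([308.1489, 231.5319]), array([301, 230,  15,   4,  47], dtype=int32)) [[ -96.0216 -104.4248   55.    ]]
```

View pics/i.png

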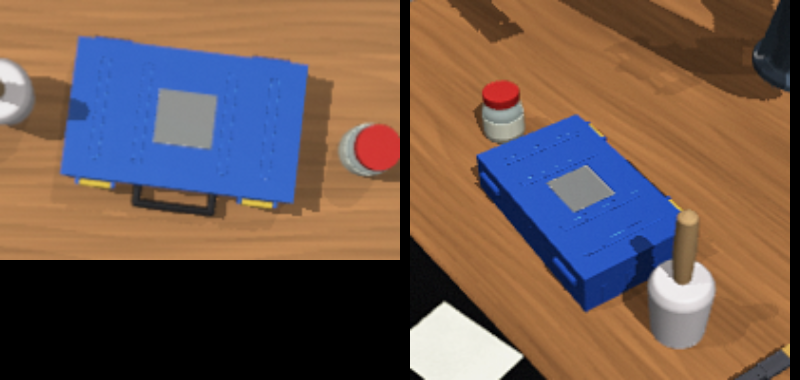

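The lid is shut, and both latches show equal thin slivers at x = -96 mm. The case, mallet and jar are unmoved and the arm is clear.

```bash
python3 -c "
from rig import robot
print(robot.hand_in())"
```

```text
the job is handed in; nothing more can be done
None
```

I shut the lid gently, pushed both latches down flush, and handed the job in at about 16 s; the case, mallet and jar look unmoved in the final pictures, and the arm never went near the chisel.

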